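# Re-seat a multimeter in the ratchet bench clamp

## Task

The multimeter was clamped before it was pushed home. First take the glass solvent flask out of the way of the free handle, because the handle springs out when let go and must not hit it; then press the free handle down off the ratchet teeth and let the clamp open. Slide the meter fully home against the end stop, and push the free handle shut again until the ratchet holds it on its second or third tooth and the pad grips the meter; leave the flask standing upright on the bench and the solder spool, the wire-wool tin and the tape roll where they are.

Things in the scene. Friction and masses are not known exactly. Their poses are not given: they have to be found in the camera images.
- clamp: Scissor-handled ratchet clamp (like a big hemostat lying flat), fixed to the bench. Origin: on the bench, mid-width of the meter, where the meter's outer end lies when it is home; x points out of the mouth, so the meter goes home along -x; z up. End stop face at x = -122 mm, 22 high, y -28 to 24. Rubber fixed jaw at y = -30, x -90 to -50, up to z 36. Base plate x -267 to -125, y 10 to 70.
- handle (a joint): Angle (rad) of the clamp's free half about its upright scissor pivot, which stands at x -140, y 18 mm in the clamp's frame. 0 = fully open (the spring opens it), grows as it closes. It holds on tooth 1 at about 0.34, tooth 2 at 0.415, tooth 3 at 0.485 (end of travel 0.53) and passes the teeth by itself when pushed shut. It starts locked on tooth 2.
- thumb (a point): Centre of the top of the rubber thumb insert in the free handle's ring: a disc 39 mm across, 8 thick, top 29 mm above the bench, 104 mm from the pivot. On tooth 2 it lies at x -240, y -12 in the clamp's frame, fully open at x -219, y -50. The handle is springy up and down: about 7 N down sinks it 5 mm, which clears the teeth (stop at 9 mm); then draw it to -y and let go. Shutting it takes up to 15 N.
- grip: The free handle itself, a flat steel bar 8 mm thick between 20 and 28 mm above the bench, with the thumb ring at its end; it carries the pawl. Nothing stands under it on its -y side. Its origin lies 24 mm from the pivot.
- pad: Sprung rubber pad, 22 mm wide, 12 to 30 mm above the bench, on the free half's jaw, opposite the fixed jaw and 70 mm out from the pivot. It grips the meter's +y side; fully open it stands about 20 mm clear of the meter.
- meter: Yellow multimeter lying on its back, 122 mm long (x), 60 wide (y), case 24 to 27 high, dial top 31, 0.15 to 0.27 kg. Origin: middle of its underside (ends at x -60 and +62). It lies along the clamp's x axis, its -60 end towards the end stop. At home its origin is at x = -62 in the clamp's frame; it starts 15 to 32 mm short of that.
- flask: Glass solvent flask with a steel cap, 102 mm tall, 0.26 kg. Origin: centre of its underside. Conical body 85 mm across at the bottom; cap 44 mm across from 72 to 102 mm height, the place to grasp it. It stands beside the free handle's ring, on the clamp's -y side, in the handle's swing.
- spool: Spool of solder standing on its flange, 51 mm across, 34 high; origin: centre of its underside. A bystander behind the clamp, on its +y side.
- tin: Round open tin with brass wool, 63 mm across, 28 high; origin: centre of its underside. A bystander at the far left.
- tape: Roll of amber tape lying flat, 68 mm across, 12 high; origin: centre of its underside. A bystander at the back.
- handle_stand: Hot-air tool in its black stand, fixed furniture to keep clear of: foot 150 x 125 mm, 16 high, turned about 14 degrees clockwise (world x 0.46 to 0.63, y -0.15 to 0.01), the tool rising to 280 mm above its middle. Origin: centre of the foot. The free bench lies left of it and in front of it; the bench ends at world x 0.28 and y 0.32.

How it is judged:
On the way, in this order (a step that is already met when the one before it is completed fails the run):
1. the clamp is released and has sprung open (value of joint handle below 0.15 rad), for 0.2 s.
2. the meter is home against the end stop while the clamp is open (x of meter in the frame of clamp below -0.058 m and value of joint handle below 0.25 rad), for 0.2 s.
3. the free handle is locked on the second or third tooth with the pad on the meter (value of joint handle above 0.395 rad and contact force between pad and meter above 2 N), for 0.2 s.
At the end, for the whole second after the job is handed in: The free handle stays locked on tooth 2 or 3 (joint above 0.395), the pad presses the meter with over 2 N, the meter lies flat with its origin within 5 mm of home (x below -57 mm in the clamp's frame) and square within 0.08 rad; the flask stands upright on the bench at rest (all of step 3 and x of meter in the frame of clamp below -0.057 m and angle between the x axis of meter and the x axis of clamp, either way round below 0.08 rad and height (world z) of meter below 0.006 m and angle between flask's own z axis and vertical below 0.1 rad and height (world z) of flask between -0.008 and 0.008 m and linear speed of each of flask, meter below 0.02 m/s); the robot touches nothing.
It fails at once if the handle strikes or pushes the flask (contact force between grip and flask above 0.5 N).
It fails at once if the flask is tipped (angle between flask's own z axis and vertical above 0.35 rad).
It fails at once if the solder spool is moved more than 15 mm (distance of spool from where it was at the start of the episode above 0.015 m).
It fails at once if the tin is moved more than 15 mm (distance of tin from where it was at the start of the episode above 0.015 m).
It fails at once if the tape roll is moved more than 15 mm (distance of tape from where it was at the start of the episode above 0.015 m).
It also fails if it takes over 61 s, if anything falls off the work surface, if the arm or the gripper's body presses on something with over 40 N, if the wrist force passes 120 N, or if a joint passes its speed limit or range.

## Robot

A 6-joint arm with a two-finger parallel gripper is mounted at the origin on a cart in front of the work surface, level with it; the furniture and walls round the work are solid. World frame = base frame: x ahead of the robot, y to its left, z up, the work surface at z = 0. Lengths are in m, angles in rad, forces in N, time in s.
With the tool pointing down it reaches from about 0.275 to 0.875 m from the base axis. Payload 12.5 kg.
Tool frame: the origin (TCP) lies midway between the tips of the shut fingers; the grasp point (between the pads) lies 19 mm behind it; z points along the fingers, y is the line along which they close (so a half turn about z gives the same grasp; the last joint's range is limited). The gripper opens to 85 mm and grips with 20 to 120 N. Pads are 22 mm wide; open, the fingers measure 114 mm over their backs; the gripper's body (76 mm by 85 mm) begins 54 mm behind the grasp point. The pads swing forward as they close: fully open they stand 13 mm farther back than shut.
Start: joints at [1.17, 0.351, 1.652, -0, 1.139, -0.085], TCP at [0.171, 0.523, 0.231] pointing down, gripper open.
Joint ranges: [-2.75, 2.75], [-0.79, 2.1], [0.01, 2.65], [-1.57, 4.71], [0.07, 3.14], [-2.87, 2.87]. Speed limits (rad/s): [2.22, 2.22, 2.79, 3.14, 3.14, 3.14].

## Interface

Orientations are given as a unit quaternion [x, y, z, w].
In Python, from bench import env gives the robot as it stands.
- The arm moves only by the shell command python3 -m creep 'ROWS' [OPENING] [FORCE]. ROWS is JSON, a list of rows, each a list of 4 numbers: the shift along the world's x, y, z each as a share of 800 mm, from -1 to 1, then the turn about the world's z as a share of 60 degrees, from -1 to 1. In form: [[tx, ty, tz, yaw], ...]. A call has 1 to 8 rows; each row shifts and turns the commanded pose from where the row before left it; what a row does not reach is not made up. A row lasts 1/12 s, in which the tool goes at most 41.7 mm and 7.16 degrees, less where a joint would pass 70% of its speed; a pose out of reach is approached as far as the arm can. A call with a number of a shift or a turn outside -1 to 1 is refused whole. A call with a gripper value outside its range is refused whole. OPENING is the opening in per cent of the stroke, from 0 (shut) to 100 (fully open), set as the call begins (- or left out, the last holds). The fingers move at their own pace and stop on an object; FORCE is the grip in N (left out, the last holds). Time passes only in rows, so rows that do not move let the fingers close. It gives the time, the measured TCP pose, the force, the opening and the grip force at its end, in the units of the state.
- env.state(): the state, without advancing time (a new reading comes with each control period).
- env.grab_frame(name): name is "scene" or "top" or "wrist"; returns a dict with "image" (384x512x3 uint8, red, green, blue), "range_z" (384x512 float32, m along the optical axis (not along the pixel's ray), 0 where there is no reading), "fovy" (degrees; the focal length in pixels is half the picture's height over the tangent of half this angle, whatever the lens; pixels are square), "cx", "cy" (the principal point, pixels), "rvec" (rotation vector, rad) and "tvec" (3), from world to camera coordinates, as OpenCV has them. Camera axes: x right, y down, z forward; pixel columns grow to the right and rows downward; lengths in m; the calibration is good to about 2 mm. A picture is of the moment at which its call begins.
- env.close_job(): hands the job in; it is judged then, once.
The state is a dict: "clock": time; "q": joint angles; "qvel": joint speeds; "joint_efforts": joint torques, N m; "eef_pos": TCP position; "eef_rot": TCP orientation; "wrist_force": force on the tool from outside, world axes, zero at the start; "wrist_torque": the same for the moment, N m; "grip_width": finger opening in m; "finger_force": force on a finger pad.
Only numpy, scipy, OpenCV 4.12 (cv2) and the standard library are available. Lean on these libraries where they do the work, as an engineer would, in place of code of your own. Each camera call takes 0.05 s, during which the arm holds its last target. There are 200 camera calls.

## Working session

There is one attempt and no reset: what is moved stays moved. The work goes in short steps, Python scripts to look and compute and a shell command to move; the robot and the scene stay as the last step left them, time stands still between calls to the robot, and variables do not carry over. Pictures are saved under pics/ and viewed, at most 10 in all, crops included, and the job is handed in when it is done.

```bash
ls; mkdir -p pics
cat > h.py <<'E'
import numpy as np,cv2
from bench import env
def grab(n):
    f=env.grab_frame(n); f['R']=cv2.Rodrigues(np.array(f['rvec'],float))[0]; f['t']=np.array(f['tvec'],float).ravel()
    f['f']=f['image'].shape[0]/2/np.tan(np.radians(f['fovy'])/2); return f
def plane(f,u,v,z):
    d=f['R'].T@np.array([(u-f['cx'])/f['f'],(v-f['cy'])/f['f'],1]); c=-f['R'].T@f['t']
    return c+d*(z-c[2])/d[2]
def cloud(f):
    Z=f['range_z'];v,u=np.mgrid[:Z.shape[0],:Z.shape[1]]
    P=np.stack([(u-f['cx'])/f['f']*Z,(v-f['cy'])/f['f']*Z,Z],-1)
    W=(P-f['t'])@f['R']; W[Z==0]=np.nan; return W
def save(f,n): cv2.imwrite('pics/'+n,f['image'][:,:,::-1])
E
python3 - <<'E'
from h import *
a=grab('top');b=grab('scene');save(a,'top0.png');save(b,'scene0.png')
np.savez('f0.npz',top=a['image'],W=cloud(a),Ws=cloud(b),sc=b['image'])
for f in(a,b):print(f['f'],-f['R'].T@f['t'],f['R'][2])
print(env.state())
E
```

```text
pics
436.2143429566172 [0.45657053 0.0865982  0.91575931] [ 0.12589117  0.02936641 -0.99160931]
417.7784768007044 [ 0.30707042 -0.42603542  0.67123134] [ 0.28527617  0.60534299 -0.74308638]
{'clock': 0.1, 'q': array([ 1.17044020e+00,  3.51195507e-01,  1.65233576e+00,  7.29884442e-08,
        1.13908911e+00, -8.46439410e-02]), 'qvel': array([ 0.00121038, -0.00053851, -0.0012254 ,  0.00109807, -0.00024914,
       -0.00084685]), 'joint_efforts': array([ 1.51401073e-03, -5.06836438e+01, -2.91870350e+01, -6.19433013e-05,
        2.65329189e-03, -2.34695301e-05]), 'eef_pos': array([0.17065902, 0.52255451, 0.2308143 ]), 'eef_rot': array([ 1.57201313e-01,  9.87566445e-01, -4.98818172e-04, -1.23425831e-04]), 'wrist_force': array([-0.0606478 , -0.18103423, -0.4433592 ]), 'wrist_torque': array([-0.01252077, -0.05346522,  0.02628354]), 'finger_force': 0.0, 'grip_width': 0.08557369394949654}
```

View pics/top0.png

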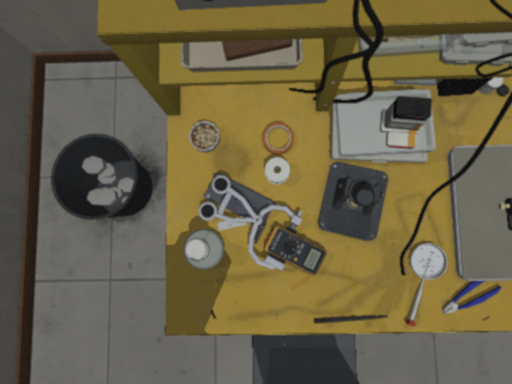

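View pics/scene0.png

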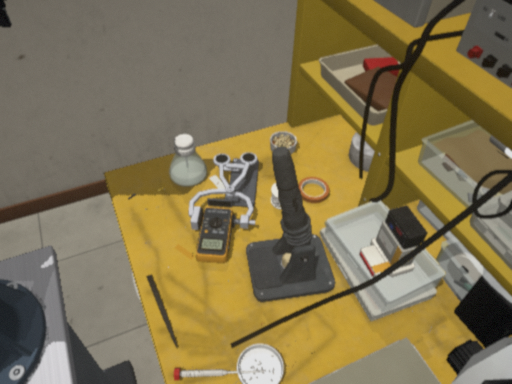

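The top view shows the meter at about (295,250), the free thumb ring at (207,211), the other ring at (221,184) and the flask cap at (198,246). The spool is at (277,170), the tin at (205,136) and the tape at (278,137). The scene view confirms the layout. Next I'll measure.

Run:
```python
from h import *
a=grab('top');W=cloud(a);im=a['image']
c=im[160:290,160:350];cv2.imwrite('pics/crop0.png',cv2.resize(c[:,:,::-1],None,fx=4,fy=4,interpolation=cv2.INTER_CUBIC))
hc=np.nan_to_num(W[160:290,160:350,2]);cv2.imwrite('pics/crop0z.png',cv2.applyColorMap(cv2.resize(np.clip(hc*1000*5,0,255).astype(np.uint8),None,fx=4,fy=4,interpolation=0),cv2.COLORMAP_JET))
# flask cap
v,u=np.mgrid[:384,:512]
m=(abs(W[...,2]-.102)<.006)&(u>170)&(u<230)&(v>225)&(v<275)
print('cap',m.sum(),W[m].mean(0),W[m].min(0),W[m].max(0))
# meter via orange/dark
hsv=cv2.cvtColor(im,cv2.COLOR_RGB2HSV)
m=((W[...,2]>.017)&(W[...,2]<.036)&(u>262)&(u<332)&(v>220)&(v<280)&~((hsv[...,1]<60)&(hsv[...,2]>130))).astype(np.uint8)
m=cv2.morphologyEx(m,cv2.MORPH_OPEN,np.ones((7,7)))
n,l,s,_=cv2.connectedComponentsWithStats(m);k=1+s[1:,4].argmax()
P=W[l==k][:,:2].astype(np.float32);print('meter',cv2.minAreaRect(P*1000),W[l==k].mean(0))
# thumb: dark disc rays
for uv in((207,211),(221,184)):print(uv,plane(a,*uv,.029),W[uv[1],uv[0]])
for n,uv in dict(spool=(277,170),tin=(205,136),tape=(278,137)).items():print(n,plane(a,*uv,.02))
```

```text
cap 382 [0.45175358 0.23573441 0.10121783] [0.43184787 0.21667322 0.09679912] [0.47081628 0.25611627 0.10580417]
meter ((449.3590087890625, 45.20440673828125), (118.14287567138672, 71.38993072509766), 60.07109069824219) [0.44666693 0.04823519 0.0273614 ]
(207, 211) [0.52851972 0.22626267 0.029     ] [0.52859045 0.22639996 0.02812832]
(221, 184) [0.58370214 0.19726162 0.029     ] [0.58240252 0.19613035 0.03806501]
spool [0.61195346 0.08133826 0.02      ]
tin [0.68812374 0.2318205  0.02      ]
tape [0.68217858 0.07777442 0.02      ]
```

View pics/crop0.png

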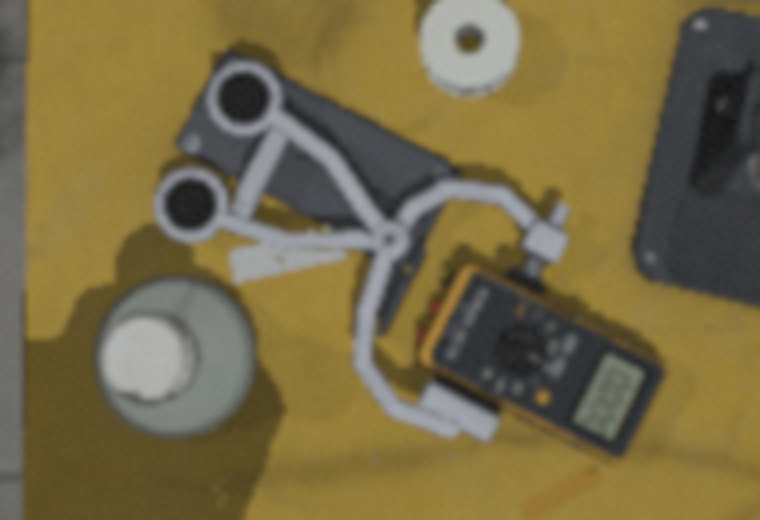

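View pics/crop0z.png

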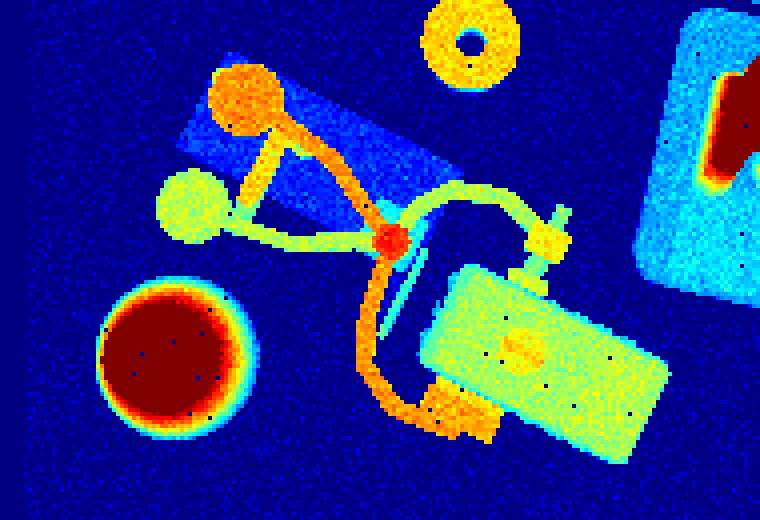

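The crops show the pivot at full-image pixel (257.8,220), the thumb at (207.8,211.3), the end stop line (256,244)–(266,222), and the meter clear of the stop. Next I'll fit the clamp frame.

```bash
cat > cf.py <<'E'
import numpy as np
from h import *
def fit(a):
    C=lambda x,y,z:plane(a,160+x/4-.4,160+y/4-.4,z)[:2]
    src=np.array([[-.140,.018],[-.240,-.012]])
    dst=np.array([C(391,240,.040),C(191,205,.029)])
    return C,src,dst
E
python3 - <<'E'
from cf import *
a=grab('top');C,s,d=fit(a)
ang=lambda v:np.degrees(np.arctan2(v[1],v[0]))
print('piv',d[0],'thumb',d[1],np.linalg.norm(d[0]-d[1]))
print('thumb/piv axis',ang(d[0]-d[1])-ang(s[0]-s[1]))
mc=[C(472,265,.025),C(420,362,.025),C(627,463,.025),C(670,372,.025)]
print('meter edges',ang(mc[3]-mc[0]),ang(mc[2]-mc[1]),np.linalg.norm(mc[3]-mc[0]),np.linalg.norm(mc[1]-mc[0]),np.mean(mc,0))
print('base edge',ang(C(462,172,.004)-C(230,52,.004)))
print('stop',C(385,335,.022),C(427,252,.022))
th=np.radians(ang((mc[3]-mc[0])+(mc[2]-mc[1])))
R=np.array([[np.cos(th),-np.sin(th)],[np.sin(th),np.cos(th)]])
o=np.mean(d-s@R.T,0);print('th',np.degrees(th),'origin',o,d-s@R.T)
for n,p in dict(meter=(np.mean(mc,0)),stop1=C(385,335,.022),stop2=C(427,252,.022),flask=np.array([.4518,.2357])).items():print(n,R.T@(p-o))
for n,p in dict(open=(-.219,-.05),t2=(-.24,-.012),outer=(.02,0)).items():print(n,o+R@p)
np.savez('cl.npz',o=o,R=R)
E
```

```text
piv [0.50838826 0.12298878] thumb [0.52881357 0.22554325] 0.10456870095114919
thumb/piv axis -117.9631906731395
meter edges -119.41340311040967 -116.73273889753658 0.11301913042940843 0.055645370579824584 [0.44474673 0.04590709]
base edge -118.59493421874727
stop [0.46119218 0.12752674] [0.50297917 0.10540017]
th -118.06112510491276 origin [0.42657506 0.00801247] [[0.42664638 0.00791374]
 [0.42650374 0.00811119]]
meter [-0.04198817 -0.00179061]
stop1 [-0.12174927 -0.02567335]
stop2 [-0.12188092  0.02161005]
flask [-0.21278815 -0.08484758]
open [0.48547325 0.22478886]
t2 [0.52888489 0.22544452]
outer [ 0.4171668  -0.00963646]
```

```bash
python3 -m creep '[[0.029,-0.03,-0.005,0],[0.029,-0.03,-0.005,0],[0.029,-0.03,-0.005,0],[0.029,-0.03,-0.005,0],[0.029,-0.03,-0.005,0],[0.029,-0.03,-0.005,0],[0.029,-0.03,0,0],[0.029,-0.03,0,0]]' 100 30; python3 -m creep '[[0.029,-0.03,0,0],[0.029,-0.03,0,0],[0.029,-0.03,0,0],[0.029,-0.03,0,0],[0,0,0,0],[0,0,0,0]]'
```

```text
clock: 0.87
eef_pos: [0.3571, 0.3294, 0.2071]
eef_rot: [0.157, 0.988, -0.0, -0.0]
wrist_force: [1.0, 0.2, 0.1]
grip_width: 0.0858
finger_force: 0.0
clock: 1.37
eef_pos: [0.4498, 0.2338, 0.207]
eef_rot: [0.159, 0.987, -0.0, -0.0]
wrist_force: [-1.0, 0.3, 0.3]
grip_width: 0.0853
finger_force: 0.0
```

```bash
python3 -m creep '[[0.0025,0.0025,-0.034,0],[0,0,-0.034,0],[0,0,-0.034,0],[0,0,-0.034,0],[0,0,-0.034,0],[0,0,0,0],[0,0,0,0]]'; python3 -m creep '[[0,0,0,0],[0,0,0,0],[0,0,0,0],[0,0,0,0],[0,0,0,0],[0,0,0,0],[0,0,0,0]]' 0 40
```

```text
clock: 1.95
eef_pos: [0.4501, 0.2373, 0.071]
eef_rot: [0.157, 0.988, -0.001, -0.001]
wrist_force: [0.3, 0.8, 0.4]
grip_width: 0.0855
finger_force: 0.0
clock: 2.53
eef_pos: [0.452, 0.2373, 0.0727]
eef_rot: [0.157, 0.988, 0.001, 0.001]
wrist_force: [-0.5, 1.0, 8.3]
grip_width: 0.043
finger_force: 39.5
```

```bash
python3 -m creep '[[0,0,0.01,0],[0,0,0.015,0],[0,0,0.015,0],[-0.02,0.003,0,0],[-0.025,0.003,0,0],[-0.025,0.003,0,0],[-0.025,0.003,0,0],[-0.025,0.003,0,0]]';  python3 -m creep '[[-0.005,0.002,0,0],[0,0,0,0],[0,0,-0.015,0],[0,0,-0.013,0],[0,0,-0.006,0],[0,0,-0.005,0],[0,0,0,0]]'
```

```text
clock: 3.2
eef_pos: [0.3542, 0.2487, 0.1038]
eef_rot: [0.157, 0.988, 0.0, 0.0]
wrist_force: [-0.1, 1.2, -2.7]
grip_width: 0.0433
finger_force: 41.6
clock: 3.78
eef_pos: [0.3523, 0.2509, 0.0723]
eef_rot: [0.157, 0.988, 0.001, 0.0]
wrist_force: [0.2, 0.2, -2.7]
grip_width: 0.0432
finger_force: 41.9
```

```bash
python3 -m creep '[[0,0,-0.0015,0],[0,0,0,0],[0,0,0,0]]'; python3 -m creep '[[0,0,-0.001,0],[0,0,0,0]]'
```

```text
clock: 4.03
eef_pos: [0.3521, 0.2507, 0.0721]
eef_rot: [0.157, 0.988, 0.001, 0.001]
wrist_force: [-4.2, 0.0, 14.3]
grip_width: 0.0434
finger_force: 43.5
clock: 4.2
eef_pos: [0.3521, 0.2508, 0.072]
eef_rot: [0.157, 0.988, 0.001, 0.001]
wrist_force: [-8.5, -3.6, 29.6]
grip_width: 0.0436
finger_force: 45.1
```

```bash
python3 -m creep '[[0,0,0.0018,0],[0,0,0,0],[0,0,0,0],[0,0,0,0],[0,0,0,0],[0,0,0,0]]' 100; python3 -m creep '[[0,0,0.03,0],[0,0,0.03,0],[0,0,0.03,0],[0,0,0,0]]'; python3 -m creep '[[0.036,-0.005,0,0],[0.036,-0.005,0,0],[0.037,-0.005,0,0],[0.037,-0.006,0,0],[0.037,-0.006,0,0],[0.037,-0.005,0,0],[0,0,0,0],[0,0,0,0]]' 0 40
```

```text
clock: 4.7
eef_pos: [0.3512, 0.2504, 0.0714]
eef_rot: [0.157, 0.988, -0.0, -0.0]
wrist_force: [-0.0, -0.0, -0.6]
grip_width: 0.0852
finger_force: 0.0
clock: 5.03
eef_pos: [0.3528, 0.2513, 0.147]
eef_rot: [0.157, 0.988, 0.002, 0.002]
wrist_force: [0.5, 0.8, 0.4]
grip_width: 0.0856
finger_force: 0.0
clock: 5.7
eef_pos: [0.5277, 0.2243, 0.1425]
eef_rot: [0.158, 0.987, -0.0, -0.0]
wrist_force: [0.2, 0.2, -0.5]
grip_width: 0.0002
finger_force: 0.0
```

Run:
```python
from h import *
a=grab('top');W=cloud(a);save(a,'t1.png')
v,u=np.mgrid[:384,:512]
m=(abs(W[...,2]-.102)<.006)&(W[...,0]<.4)&(W[...,1]>.2)&(W[...,1]<.3)
print('cap',m.sum(),W[m].mean(0)); print(env.state()['eef_pos'])
```

```text
cap 0 [nan nan nan]
[0.52663684 0.22454409 0.14255831]<stdin>:5: RuntimeWarning: Mean of empty slice.
  ret = um.true_divide(
```

```bash
python3 -m creep '[[0.002,0.001,-0.04,0],[0,0,-0.04,0],[0,0,-0.04,0],[0,0,-0.012,0],[0,0,0,0],[0,0,0,0]]'; python3 -m creep '[[0,0,-0.003,0],[0,0,-0.003,0],[0,0,-0.003,0],[0,0,0,0],[0,0,0,0]]'
```

```text
clock: 6.25
eef_pos: [0.5287, 0.2259, 0.0388]
eef_rot: [0.157, 0.988, 0.0, 0.0]
wrist_force: [0.6, 0.3, 1.1]
grip_width: -0.0
finger_force: 0.0
clock: 6.67
eef_pos: [0.5289, 0.2256, 0.031]
eef_rot: [0.157, 0.988, 0.0, 0.0]
wrist_force: [-0.1, -0.5, 0.3]
grip_width: 0.0003
finger_force: 0.0
```

```bash
python3 -m creep '[[0,0,-0.003,0],[0,0,-0.003,0],[0,0,-0.003,0],[0,0,0,0],[0,0,0,0]]'
```

```text
clock: 7.08
eef_pos: [0.5285, 0.2258, 0.0236]
eef_rot: [0.157, 0.988, -0.0, -0.0]
wrist_force: [-3.0, 1.6, 7.4]
grip_width: -0.0003
finger_force: 3.4
```

```bash
python3 -m creep '[[0,0,-0.002,0],[-0.006,0.001,0,0],[-0.006,0.001,0,0],[-0.006,0.001,0,0],[-0.006,0,0,0],[-0.006,0,0,0],[0,0,0,0]]'; python3 -m creep '[[-0.008,-0.001,0,0],[-0.008,-0.001,0,0],[-0.008,-0.002,0,0],[0,0,0,0]]'
```

```text
clock: 7.67
eef_pos: [0.5044, 0.2282, 0.0224]
eef_rot: [0.157, 0.988, 0.0, 0.0]
wrist_force: [-0.2, 0.9, 8.6]
grip_width: 0.0003
finger_force: 4.1
clock: 8.0
eef_pos: [0.4867, 0.2254, 0.023]
eef_rot: [0.157, 0.988, 0.001, 0.002]
wrist_force: [3.2, 1.8, 9.1]
grip_width: 0.0001
finger_force: 4.1
```

```bash
python3 -m creep '[[0,0,0.01,0],[0,0,0.03,0],[0,0,0.04,-0.083],[0,0,0.04,-0.083],[-0.017,-0.05,0,0],[-0.017,-0.05,0,0],[-0.017,-0.05,0,0],[-0.017,-0.05,0,0]]'; python3 -m creep '[[-0.017,-0.05,0,0],[-0.017,-0.05,0,0],[-0.009,-0.038,0,0],[0,0,0,0],[0,0,0,0]]'
python3 - <<'E'
from h import *
a=grab('top');save(a,'t2.png');c=a['image'][150:330,160:400];cv2.imwrite('pics/crop2.png',cv2.resize(c[:,:,::-1],None,fx=3,fy=3,interpolation=cv2.INTER_CUBIC))
E
```

```text
clock: 8.67
eef_pos: [0.4307, 0.0657, 0.1182]
eef_rot: [0.242, 0.97, -0.0, -0.0]
wrist_force: [1.0, -0.7, -0.4]
grip_width: -0.0001
finger_force: 0.0
clock: 9.08
eef_pos: [0.3975, -0.0434, 0.1181]
eef_rot: [0.244, 0.97, -0.0, -0.0]
wrist_force: [0.5, 1.1, 0.1]
grip_width: 0.0002
finger_force: 0.0
```

View pics/crop2.png

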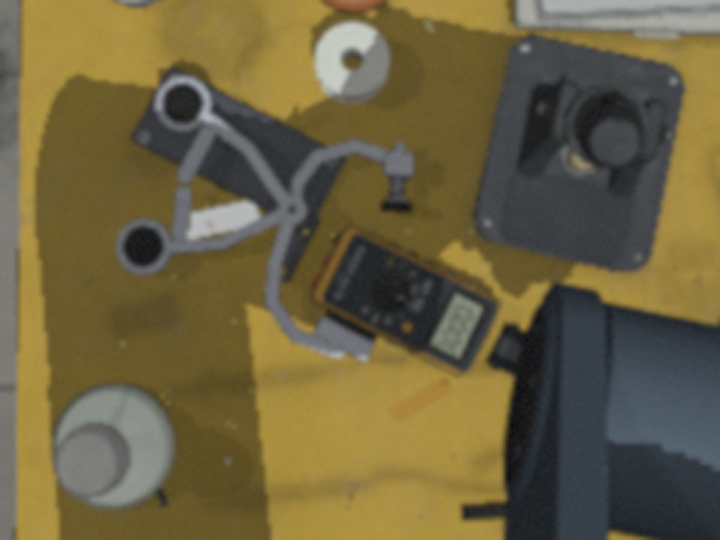

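The crop shows the handle sprung open with its ring at crop (144,246). The flask is upright at (115,445), and the meter is unchanged with its outer end at about (482,335).

```bash
python3 -m creep '[[0,0,-0.04,0],[0,0,-0.04,0],[0,0,-0.04,0],[0,0,-0.01,0],[0,0,0,0],[0.006,0.011,0,0],[0.003,0.0055,0,0],[0,0,0,0]]'; python3 -m creep '[[0.003,0.0055,0,0],[0.003,0.0055,0,0],[0.003,0.0055,0,0],[0.003,0.0055,0,0],[0,0,0,0]]'
```

```text
clock: 9.8
eef_pos: [0.4068, -0.0282, 0.0154]
eef_rot: [0.242, 0.97, 0.0, 0.002]
wrist_force: [-0.6, -1.5, -0.2]
grip_width: -0.0004
finger_force: 0.0
clock: 10.22
eef_pos: [0.4152, -0.0109, 0.0141]
eef_rot: [0.242, 0.97, 0.0, 0.0]
wrist_force: [-0.8, 0.5, -0.4]
grip_width: 0.0002
finger_force: 0.0
```

```bash
python3 -m creep '[[0.003,0.0055,0,0],[0.003,0.0055,0,0],[0,0,0,0]]';python3 -m creep '[[0.002,0.0037,0,0],[0.002,0.0037,0,0],[0,0,0,0]]'
```

```text
clock: 10.47
eef_pos: [0.42, -0.0022, 0.0139]
eef_rot: [0.242, 0.97, 0.0, 0.0]
wrist_force: [0.4, 0.7, -0.2]
grip_width: -0.0005
finger_force: 0.0
clock: 10.72
eef_pos: [0.4213, 0.0029, 0.0137]
eef_rot: [0.242, 0.97, -0.001, -0.002]
wrist_force: [-8.3, -12.2, 6.5]
grip_width: 0.0003
finger_force: 7.2
```

Run:
```python
from h import *
a=grab('top');s=grab('scene');c=a['image'][180:310,200:380];d=s['image'][130:280,150:330]
r=lambda c:cv2.resize(c[:,:,::-1],(520,int(520*c.shape[0]/c.shape[1])),interpolation=cv2.INTER_CUBIC)[:380]
i,j=r(c),r(d);h=min(len(i),len(j));o=np.hstack([i[:h],j[:h]]);cv2.imwrite('pics/c3.png',cv2.resize(o,(800,int(h*800/1040))))
```

```text
(no output)
```

View pics/c3.png

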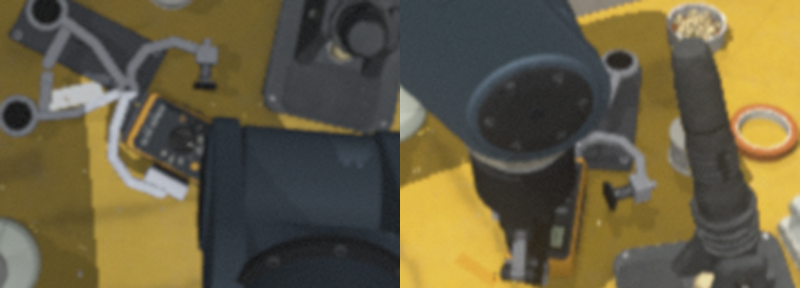

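The force jumped to about 15 N, and the meter looks close to the stop. I'll push slightly, back off and verify.

```bash
python3 -m creep '[[0.001,0.0018,0,0],[0,0,0,0],[0,0,0,0]]';python3 -m creep '[[-0.005,-0.01,0,0],[-0.015,-0.03,0,0],[-0.01,-0.02,0.04,0],[-0.005,-0.04,0.05,0],[0,-0.05,0.04,0],[0,-0.05,0,0],[0,-0.03,0,0]]'
cat > m.py <<'E'
from h import *
a=grab('top');W=cloud(a);z=np.load('cl.npz')
Q=(W[...,:2]-z['o'])@z['R']
m=((W[...,2]>.018)&(W[...,2]<.034)&(abs(Q[...,1])<.028)&(Q[...,0]<.08)&(Q[...,0]>-.116)).astype(np.uint8)
m=cv2.morphologyEx(m,cv2.MORPH_OPEN,np.ones((3,3)))
n,l,s,_=cv2.connectedComponentsWithStats(m);k=1+s[1:,4].argmax();P=Q[l==k]
for y in(-.02,-.01,0,.01,.02):
    q=P[abs(P[:,1]-y)<.004,0];print(y,np.percentile(q,[1,99]).round(4))
c=a['image'][160:290,180:340];cv2.imwrite('pics/c%d.png'%int(env.state()['clock']*100),cv2.resize(c[:,:,::-1],None,fx=4,fy=4,interpolation=cv2.INTER_CUBIC))
E
python3 m.py;ls pics
```

```text
clock: 11.07
eef_pos: [0.4213, 0.0034, 0.0137]
eef_rot: [0.242, 0.97, -0.001, -0.002]
wrist_force: [-12.4, -24.9, 9.6]
grip_width: -0.0001
finger_force: 13.5
clock: 11.65
eef_pos: [0.3972, -0.169, 0.1062]
eef_rot: [0.243, 0.97, -0.001, 0.002]
wrist_force: [0.6, 0.4, -0.4]
grip_width: -0.0
finger_force: 0.0
-0.02 [-0.1145 -0.0041]
-0.01 [-0.1144 -0.0041]
0 [-0.1147 -0.0043]
0.01 [-0.1148 -0.0041]
0.02 [-0.1145 -0.0049]
c1170.png
c3.png
crop0.png
crop0z.png
crop2.png
scene0.png
t1.png
t2.png
top0.png
```

The meter is home and square. Next is the handle.

```bash
python3 -m creep '[[0.005,0.049,0.005,0],[0.006,0.049,0.005,0],[0.006,0.049,0,0],[0.006,0.049,0,0],[0.006,0.049,0,0.1167],[0.006,0.049,0,0.1167],[0.006,0.049,0,0.1167],[0.006,0.049,0,0.1167]]'; python3 -m creep '[[0.005,0.049,0,0],[0.001,0.049,0,0],[0,0,0,0],[0,0,0,0],[0,0,0,0]]'
python3 - <<'E'
from h import *
a=grab('top');W=cloud(a)
m=(W[...,2]>.022)&(W[...,2]<.035)&(W[...,0]>.45)&(W[...,0]<.54)&(W[...,1]>.205)&(W[...,1]<.26)
print(m.sum(),W[m].mean(0),W[m].min(0),W[m].max(0));s=env.state();print(s['eef_pos'],s['eef_rot'])
E
```

```text
clock: 12.37
eef_pos: [0.4336, 0.15, 0.1124]
eef_rot: [-0.003, 1.0, 0.0, 0.0]
wrist_force: [1.1, -0.6, 0.0]
grip_width: 0.0002
finger_force: 0.0
clock: 12.78
eef_pos: [0.4382, 0.2259, 0.1121]
eef_rot: [0.0, 1.0, -0.0, -0.0]
wrist_force: [0.9, 0.8, 0.3]
grip_width: -0.0003
finger_force: 0.0
63 [0.49066988 0.21240528 0.02813058] [0.47533395 0.20590417 0.02490386] [0.50406786 0.22267383 0.03244302]
[0.43840084 0.22540355 0.11218639] [ 6.79754679e-04  9.99999693e-01 -1.85253810e-04 -3.43263985e-04]
```

```bash
python3 -m creep '[[0,0,-0.035,0],[0,0,-0.035,0],[0,0,-0.035,0],[0,0,-0.015,0],[0,0,0,0],[0,0,0,0]]'; python3 -m creep '[[0.006,0,0,0],[0.006,0,0,0],[0.006,0,0,0],[0.006,0,0,0],[0.006,0,0,0],[0.006,0,0,0],[0.006,0,0,0],[0,0,0,0]]'
```

```text
clock: 13.33
eef_pos: [0.4387, 0.2251, 0.0164]
eef_rot: [0.001, 1.0, -0.0, -0.001]
wrist_force: [-0.0, 0.4, 0.4]
grip_width: 0.0001
finger_force: 0.0
clock: 14.0
eef_pos: [0.4731, 0.2263, 0.0164]
eef_rot: [0.0, 1.0, 0.0, 0.0]
wrist_force: [-2.0, 0.9, 0.1]
grip_width: -0.0003
finger_force: 0.9
```

```bash
python3 -m creep '[[0.006,0,0,0],[0.006,0,0,0],[0.006,0,0,0],[0.006,0,0,0],[0,0,0,0]]'; python3 -m creep '[[0.004,0,0,0],[0.003,0,0,0],[0,0,0,0]]'
```

```text
clock: 14.42
eef_pos: [0.4902, 0.2259, 0.0154]
eef_rot: [0.0, 1.0, -0.001, -0.002]
wrist_force: [-7.0, 1.2, -3.1]
grip_width: 0.0001
finger_force: 3.3
clock: 14.67
eef_pos: [0.4952, 0.2258, 0.0154]
eef_rot: [0.0, 1.0, -0.001, -0.003]
wrist_force: [-8.4, 2.0, -2.6]
grip_width: -0.0001
finger_force: 4.3
```

```bash
python3 -m creep '[[0.004,0,0,0],[0.003,0,0,0],[0,0,0,0]]'; python3 -m creep '[[0.004,0,0,0],[0,0,0,0],[0,0,0,0]]'
python3 - <<'E'
from h import *
a=grab('top');W=cloud(a)
m=(W[...,2]>.022)&(W[...,2]<.035)&(W[...,0]>.48)&(W[...,0]<.565)&(W[...,1]>.205)&(W[...,1]<.26)
print(m.sum(),W[m].mean(0),W[m].min(0),W[m].max(0))
E
```

```text
clock: 14.92
eef_pos: [0.4986, 0.2257, 0.0143]
eef_rot: [0.0, 1.0, -0.001, -0.005]
wrist_force: [-12.8, 4.5, -7.7]
grip_width: 0.0001
finger_force: 7.0
clock: 15.17
eef_pos: [0.5028, 0.2255, 0.0149]
eef_rot: [0.0, 1.0, -0.001, -0.004]
wrist_force: [-13.0, 0.5, -3.4]
grip_width: -0.0005
finger_force: 6.1<stdin>:4: RuntimeWarning: Mean of empty slice.
  ret = um.true_divide(
Traceback (most recent call last):
ValueError: zero-size array to reduction operation minimum which has no identity
```

```bash
python3 -m creep '[[0.003,0,0,0],[0.002,0,0,0],[0,0,0,0]]'; python3 -m creep '[[-0.003,0,0,0],[-0.003,0,0,0],[-0.004,0,0,0],[-0.01,0,0,0],[0,0,0,0]]'
```

```text
clock: 15.47
eef_pos: [0.5049, 0.2253, 0.014]
eef_rot: [0.0, 1.0, -0.002, -0.006]
wrist_force: [-17.1, 2.6, -6.9]
grip_width: -0.0002
finger_force: 9.0
clock: 15.88
eef_pos: [0.4932, 0.2261, 0.0164]
eef_rot: [0.0, 1.0, -0.0, -0.0]
wrist_force: [0.5, -0.1, -0.5]
grip_width: 0.0
finger_force: 0.0
```

```bash
python3 -m creep '[[-0.02,0,0,0],[-0.02,0,0.01,0],[0,0,0.04,0],[0,0,0.05,0],[0,-0.03,0.04,0],[-0.02,-0.05,0,0],[-0.02,-0.05,0,0],[-0.02,-0.05,0,0]]';python3 -m creep '[[-0.02,-0.05,0,0],[0,-0.05,0,0],[0,-0.05,0,0],[0,-0.05,0,0],[0,-0.05,0,0],[0,-0.05,0,0],[0,0,0,0]]'; python3 m.py
python3 - <<'E'
from h import *
a=grab('top');W=cloud(a);z=np.load('cl.npz');Q=(W[...,:2]-z['o'])@z['R']
m=(W[...,2]>.022)&(W[...,2]<.034)&(W[...,0]>.48)&(W[...,0]<.57)&(W[...,1]>.205)&(W[...,1]<.26)
c=cv2.minEnclosingCircle((W[m][:,:2]*1000).astype(np.float32));print('ring',c)
d=np.array(c[0])/1000-[.5084,.123];print('handle',np.radians(102.7)-np.arctan2(d[1],d[0]))
m=(abs(W[...,2]-.102)<.006)&(W[...,0]<.4)&(W[...,1]>.2)&(W[...,1]<.3)
print('cap',m.sum(),W[m].mean(0))
E
ls pics
```

```text
clock: 16.55
eef_pos: [0.4155, 0.0849, 0.1293]
eef_rot: [-0.0, 1.0, 0.0, 0.002]
wrist_force: [0.6, -0.9, -0.0]
grip_width: -0.0003
finger_force: 0.0
clock: 17.13
eef_pos: [0.401, -0.1587, 0.1293]
eef_rot: [0.003, 1.0, -0.001, 0.002]
wrist_force: [-0.5, 0.4, 0.1]
grip_width: 0.0
finger_force: 0.0
-0.02 [-0.1145 -0.0042]
-0.01 [-0.1143 -0.0041]
0 [-0.1146 -0.004 ]
0.01 [-0.1125 -0.0027]
0.02 [-0.1136 -0.0028]
ring ((539.6837158203125, 221.1839599609375), 30.53173828125)
handle 0.5301106111525664
cap 408 [0.35210741 0.24788259 0.10135936]
c1170.png
c1718.png
c3.png
crop0.png
crop0z.png
crop2.png
scene0.png
t1.png
t2.png
top0.png
```

View pics/c1718.png

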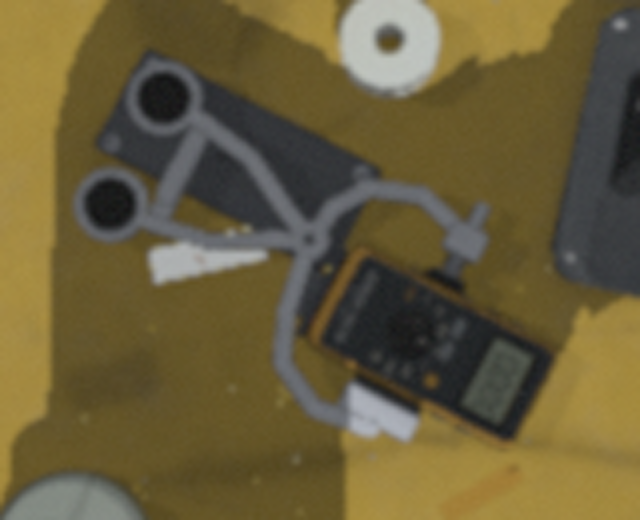

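The ring at crop (109,204) matches its tooth-2 position in the first picture. The pad touches the meter, the meter sits against the stop, and the flask is standing. I'm handing it in.

```bash
python3 -c "
from bench import env
print(env.close_job())"
```

```text
the job is handed in; nothing more can be done
None
```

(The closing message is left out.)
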